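# Span the clear zone of the dish on the reading mat with spring calipers

## Robot

A 7-joint arm with a two-finger parallel gripper is mounted at the origin on the work surface. World frame = base frame: x ahead of the robot, y to its left, z up, the work surface at z = 0. Lengths are in m, angles in degrees, forces in N, time in s.
With the tool pointing down it reaches from about 0.425 to 0.875 m from the base axis. Payload 4.7 kg.
Tool frame: the origin (TCP) lies at the very end of the fingers, on their centre line; the grasp point (between the pads) lies 19 mm behind it; z points along the fingers, y is the line along which they close (so a half turn about z gives the same grasp; the last joint's range is limited). The gripper opens to 87 mm and grips with 3 to 60 N. Pads are 19 mm wide; open, the fingers measure 117 mm over their backs; the gripper's body (75 mm by 190 mm) begins 51 mm behind the grasp point.
Start: joints at [-69.322, 18.392, -4.016, 83.108, 1.295, 78.541, -3.26], TCP at [0.221, 0.611, 0.223] pointing down, gripper open.
Joint ranges: [-163.93, 163.93], [-17.29, 119.83], [-79.2, 71.16], [3.27, 140.29], [-89.18, 269.18], [5.43, 117.66], [-154.24, 154.24]. Speed limits (degrees/s): [147.25, 147.25, 180, 180, 180, 180, 180].

## Interface

Orientations are given as [roll, pitch, yaw] about the fixed x, y, z axes, in that order (R = Rz(yaw) Ry(pitch) Rx(roll)).
In Python, from cell import get_obs, read_camera, sign_off, silhouettes gives the robot as it stands.
- The arm moves only by the tool play_rows, never from a script. Its argument "steps" is a list that holds one entry, the list of rows, each a list of 7 numbers: the shift along the tool's x, y, z in m, then the turn, a rotation vector about the tool's x, y, z in rad, then the finger opening in m, from 0 to 0.087. A call has 1 to 12 rows; each row shifts and turns the commanded pose from where the row before left it, along the tool's axes as they then stand; what a row does not reach is not made up. A row lasts 1/10 s, in which the tool goes at most 50 mm and 8.59 degrees, less where a joint would pass 70% of its speed; a pose out of reach is approached as far as the arm can. A call is refused whole if a number of a shift passes 0.05 or a number of a turn 0.15, either way. A call with a gripper value outside its range is refused whole. The fingers move at their own pace and stop on an object; "force" is the grip in N (left out, the last holds). Time passes only in rows, so rows that do not move let the fingers close. It gives the time, the measured TCP pose, the force, the opening and the grip force at its end, in the units of the state.
- get_obs(): the state, without advancing time (a new reading comes with each control period).
- read_camera(name): name is "side" or "top" or "wrist"; returns a dict with "frame" (400x640x3 uint8, red, green, blue), "intrinsics" (3x3 intrinsics, pixels), "view" (4x4, takes a point from world to camera coordinates). Camera axes: x right, y up, looking along -z (the intrinsics and any distortion apply to the point x, -y, -z); pixel columns grow to the right and rows downward; lengths in m; the calibration is good to about 2 mm. A picture is of the moment at which its call begins. There is no depth.
- sign_off(): hands the job in; it is judged then, once.
Trained networks look in the newest picture that a camera, given by its name, has taken for a name from the list of things; names that differ only in an ending like _2 or _b are one class to them, and where a whole thing is asked for, a point or a joint stands for the part that bears it (a point fixed in the world has none). Each returns a list of dicts, best first, with "p" (0 to 1); they miss things now and then, are a little off and sometimes report something else, mostly with a low value. They report only what shows in the picture. A call takes as long as a camera call. They do not tell look-alikes from the thing itself.
- silhouettes(camera, name): "pixels" (400x640 bool, what is visible of it) and "extent" ([left, top, right, bottom] in pixels, round what is visible of it).
The state is a dict: "time_s": time; "qpos": joint angles; "joint_velocities": joint speeds; "effort": joint torques, N m; "tool_pos": TCP position; "tool_rot": TCP orientation; "force": force on the tool from outside, world axes, zero at the start; "wrist_torque": the same for the moment, N m; "grip_width": finger opening in m; "grasp_force": force on a finger pad.
Only numpy, scipy, OpenCV 4.12 (cv2) and the standard library are available. Lean on these libraries where they do the work, as an engineer would, in place of code of your own. Each camera call takes 0.05 s, during which the arm holds its last target. There are 200 camera calls.

## Task

Measure the dish that lies on the black reading mat: lift the spring calipers off their rest by the thumb plates, squeeze them until their two points span exactly the brown clear zone round the paper disc in that dish, and hold them with the points over opposite edges of the zone, less than a centimetre above the agar. Finish while still holding them there with the gap steady, ready to be read; do not touch the dish or the agar with them, and leave the dishes and everything else on the bench where they are.

Things in the scene. Friction and masses are not known exactly. Their poses are not given: they have to be found in the camera images.
- calipers: Steel spring calipers like tweezers, 175 mm long, 60 to 85 g, lying level on the rest; legs part sideways, points bent down. Origin: midway between the dark thumb plates at the blades' mid height (49.5 mm over the bench on the rest). Legs free: x along the midline to the points, y to the left leg, z up. Points 70 mm ahead of, 38 mm below the origin; tail joint 95 mm behind. Body = left leg.
- plate_a (a point): Outer face centre of the left leg's thumb plate (dark, ribbed, 30 mm long, 14 mm high), in line with the origin. Squeeze here from outside, a finger on each plate. Outer faces are 38 mm apart when free; across them it is 13 mm + 0.576 x tip gap (22.2 mm at gap 16, 25.7 at 22, 29.1 at 28). Squeezed evenly, the midline between the legs stays put.
- plate_b (a point): Outer face centre of the right leg's thumb plate, likewise. The spring pushes back on each plate with about 2 N at a tip gap of 36 mm, 4 N at 28, 5.5 N at 22, 7 N at 16; let go, it springs open to 44 mm.
- caliper_leg (a joint): How far the calipers are squeezed: angle (rad) of the right leg towards the left one, 0 = free (tip gap 44 mm), grows as they close, at most 0.24. Tip gap in mm = 330 x sin(0.1337 - value/2): 0.098 gives 28, 0.134 gives 22, 0.170 gives 16.
- point_a (a point): Lower end of the left leg's point (a round steel needle 3.6 mm thick; this is on its centre line).
- point_b (a point): Lower end of the right leg's point, likewise. The tip gap is the distance from point_a to point_b, the needles' centre lines.
- scale (a point): Middle of the graduated silver arc, on the left leg 29 mm ahead of the thumb plates. It has a black tick for every 4 mm of tip gap, 4 to 44, long ticks at 4, 16, 28 and 40; the red pointer on the right leg moves along it.
- rest: Instrument rest fixed to the bench: blue foot 120 x 80 x 6 mm, two level steel bars across it, 42 mm before and behind the centre, 6 mm wide, 72 mm long, tops 45 mm above the bench, 5 mm upstands at the ends. The calipers lie across both bars, points towards the rest's +x, thumb plates midway between the bars. Origin: centre of the underside, z up.
- mat: Reading mat: flat black square 130 x 130 mm, under 1 mm thick, on the bench. Just one dish stands on it, near its middle. Origin: centre of the underside.
- dish_small: Open clear culture dish, 90 mm across, 15 mm high, wall 1.5 mm, 60 g, loose; the cream agar's flat surface is 6 mm above its underside. In its centre a round brown CLEAR ZONE 16 mm in diameter, with a white paper disc 6 mm across, 1 mm thick, in the middle. Origin: centre of the underside. The dishes differ only in their zones (16, 22, 28 mm); any may be on the mat.
- dish_medium: Open clear culture dish, 90 mm across, 15 mm high, wall 1.5 mm, 60 g, loose; the cream agar's flat surface is 6 mm above its underside. In its centre a round brown CLEAR ZONE 22 mm in diameter, with a white paper disc 6 mm across, 1 mm thick, in the middle. Origin: centre of the underside. The dishes differ only in their zones (16, 22, 28 mm); any may be on the mat.
- dish_large: Open clear culture dish, 90 mm across, 15 mm high, wall 1.5 mm, 60 g, loose; the cream agar's flat surface is 6 mm above its underside. In its centre a round brown CLEAR ZONE 28 mm in diameter, with a white paper disc 6 mm across, 1 mm thick, in the middle. Origin: centre of the underside. The dishes differ only in their zones (16, 22, 28 mm); any may be on the mat.
- lids: Bystander: stack of three clear dish lids, 93 mm across, 23 mm high. Origin: centre of the underside.
- marker: Bystander: marker pen with a blue cap, 128 mm long, 12 mm thick, lying along its x. Origin: middle of the underside.
- tube_rack: Bystander: green rack 60 x 160 mm with capped test tubes, 88 mm high. Origin: centre of the underside.
- vial: Bystander: amber vial with red cap, 28 mm across, 50 mm high. Origin: centre of the underside.
- wash_bottle: Bystander: white squeeze bottle with red band, 62 mm across, 165 mm high. Origin: centre of the underside.
- tube_box: Bystander: blue tube box with clear cover, 90 x 130 mm, 60 mm high. Origin: centre of the underside.
Things that resemble listed ones, but are neither listed nor needed, are in the scene too. Leave any blue or orange look-alike of the dish_medium alone.

How it is judged:
By the outcome, as a careful person would: the job done as asked, in the order asked, and still so for the second after the job is handed in, while the arm keeps its last pose, push and grip.
It also fails if it takes over 38 s, if anything falls off the work surface, if the arm or the gripper's body presses on something with over 40 N, if the wrist force passes 120 N, or if a joint passes its speed limit or range.

## Working session

There is one attempt and no reset: what is moved stays moved. The work goes in short steps, Python scripts to look and compute and a tool call to move; the robot and the scene stay as the last step left them, time stands still between calls to the robot, and variables do not carry over. Pictures are saved under pics/ and viewed, at most 10 in all, crops included, and the job is handed in when it is done.

Besides the shell and the picture viewer there is one more tool, called after ">>>" by a JSON object that holds its "name" and its "arguments". play_rows: Moves the arm, as the interface text tells. Its arguments: {"type":"object","properties":{"steps":{"type":"array","items":{"type":"array","items":{"type":"array","items":{"type":"number"}}}},"force":{"type":"number"}},"required":["steps"]}

```bash
mkdir -p pics; cat > h.py <<'E'
import numpy as np, cv2
from cell import get_obs, read_camera, sign_off, silhouettes
def proj(c,P):
    P=np.atleast_2d(P); q=(c['view']@np.c_[P,np.ones(len(P))].T)[:3]
    q=np.array([q[0],-q[1],-q[2]]); u=c['intrinsics']@q; return (u[:2]/u[2]).T
def ray(c,uv,z):
    d=np.linalg.inv(c['intrinsics'])@np.array([uv[0],uv[1],1.]); d=np.array([d[0],-d[1],-d[2]])
    R=c['view'][:3,:3];t=c['view'][:3,3]; o=-R.T@t; d=R.T@d
    return o+d*(z-o[2])/d[2]
def save(c,n): cv2.imwrite('pics/'+n,c['frame'][:,:,::-1])
E
python3 - <<'E'
from h import *
o=get_obs(); print({k:np.round(v,3) for k,v in o.items()})
cs={n:read_camera(n) for n in('top','side')}
cv2.imwrite('pics/a.png',cs['top']['frame'][:,:,::-1]);save(cs['side'],'b.png')
for n in cs:
  print(n, cs[n]['intrinsics'].round(1).tolist(), cs[n]['view'].round(3).tolist())
  for t,z in(('calipers',.05),('plate_a',.05),('rest',.006),('mat',0),('dish_small',.006),('scale',.05),('point_a',.0115)):
    for s in silhouettes(n,t)[:4]:
      m=np.argwhere(s['pixels']).mean(0)[::-1]
      print(n,t,round(s['p'],2),s['extent'],m.round(1),ray(cs[n],m,z).round(4))
E
```

```text
{'time_s': np.float64(0.0), 'qpos': array([-69.322,  18.44 ,  -4.017,  83.175,   1.297,  78.541,  -3.26 ]), 'joint_velocities': array([-0.059, -0.048,  0.083, -0.023,  0.043,  0.026, -0.099]), 'effort': array([-0.0000e+00, -4.9128e+01, -4.0400e-01, -3.1253e+01, -6.4000e-02,
        4.4000e-02,  0.0000e+00]), 'tool_pos': array([0.221, 0.611, 0.221]), 'tool_rot': array([-1.79889e+02,  7.00000e-03,  1.60133e+02]), 'force': array([-0.342, -0.504,  0.575]), 'wrist_torque': array([ 0.018,  0.056, -0.026]), 'grasp_force': np.float64(0.0), 'grip_width': np.float64(0.087)}
top [[377.1, 0.0, 323.1], [0.0, 377.1, 203.7], [0.0, 0.0, 1.0]] [[-0.017, -1.0, 0.005, -0.003], [0.999, -0.017, 0.052, -0.577], [-0.052, 0.006, 0.999, -1.144], [0.0, 0.0, 0.0, 1.0]]
top calipers 0.74 [377.1, 212.9, 397.8, 256.3] [391.2 220.8] [ 0.5213 -0.2149  0.05  ]
top plate_a 0.66 [376.4, 210.8, 400.5, 258.3] [389.3 228. ] [ 0.5    -0.2085  0.05  ]
top rest 0.83 [367.5, 204.4, 403.0, 243.8] [384.1 225.2] [ 0.508  -0.2007  0.006 ]
top mat 0.67 [385.3, 210.5, 397.5, 220.7] [390.5 215.1] [ 0.5391 -0.2223  0.    ]
top mat 0
[... 833 characters left out ...]
5 -0.207   0.006 ]
side mat 0.83 [278.6, 193.5, 325.4, 232.1] [301.5 215.1] [0.5355 0.0384 0.    ]
side dish_small 0.48 [272.7, 272.1, 345.9, 298.1] [311.  280.5] [ 0.5023 -0.1762  0.006 ]
side dish_small 0.27 [306.3, 127.1, 334.7, 144.7] [321.1 134.8] [0.6875 0.3481 0.006 ]
side scale 0.9 [271.1, 274.9, 342.8, 296.7] [308.9 280.8] [ 0.4913 -0.2007  0.05  ]
side scale 0.58 [369.8, 207.3, 425.5, 263.6] [398. 234.] [ 0.7482 -0.1363  0.05  ]
side point_a 0.61 [274.0, 272.6, 338.4, 288.1] [314.2 280.5] [ 0.509  -0.1817  0.0115]
side point_a 0.54 [284.1, 282.8, 324.5, 289.6] [310.7 286.1] [ 0.4964 -0.1941  0.0115]
side point_a 0.27 [344.4, 178.5, 378.8, 208.0] [360.1 192.3] [0.7198 0.0614 0.0115]
```

```bash
python3 - <<'E'
import cv2,numpy as np
a=cv2.imread('pics/a.png')[170:290,260:420]
cv2.imwrite('pics/a2.png',cv2.resize(a,None,fx=5,fy=5,interpolation=3))
E
```

```text
(no output)
```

View pics/a.png

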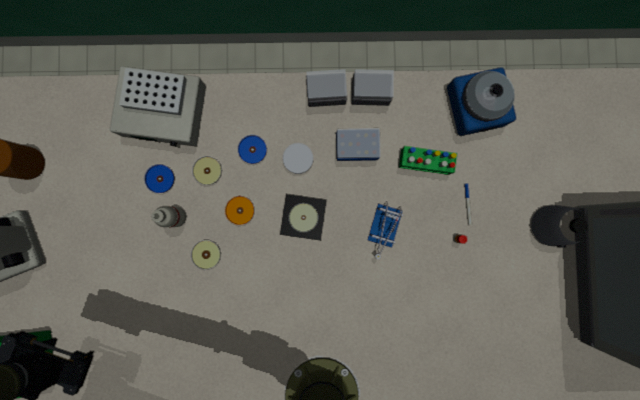

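View pics/a2.png

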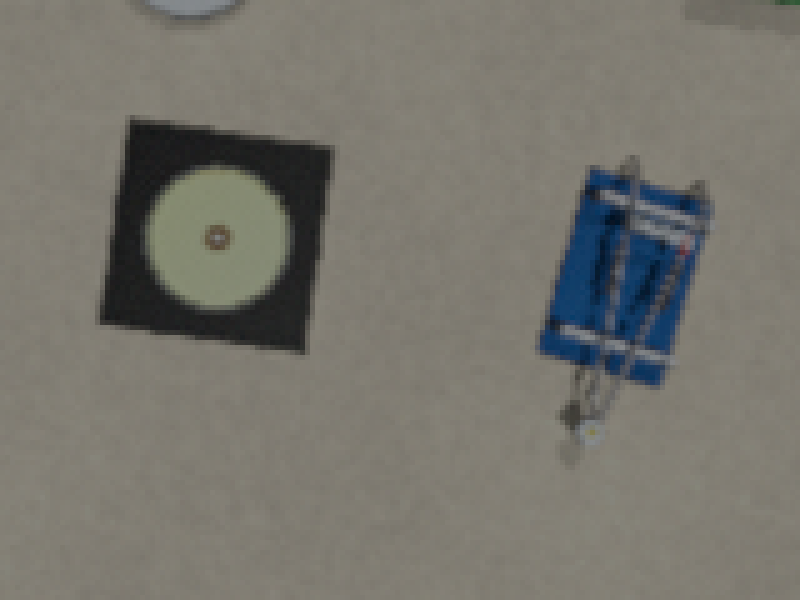

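View pics/b.png

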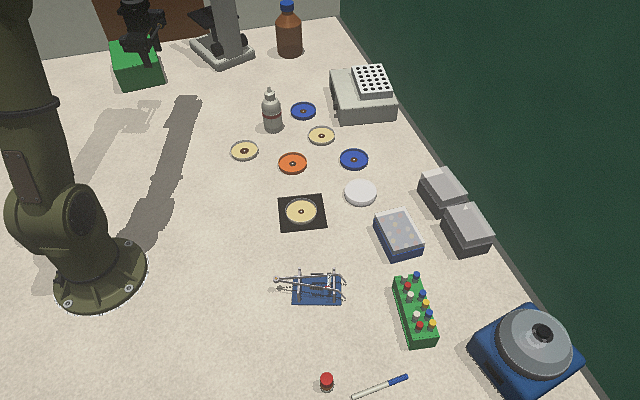

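The mat dish has its zone centre near top pixel (303,217), and the zone is about 5 px wide, so it looks like the 16 mm one. The calipers lie on the rest with the tail at (378,256) and the points near (386,203) and (400,208). The neighbours don't block either place.

```bash
python3 - <<'E'
from h import *
c=read_camera('top')
t=ray(c,(378,256.4),.0495);a=ray(c,(386.2,202.5),.0115);b=ray(c,(400,207.5),.0115);m=(a+b)/2
print(t,a,b,np.linalg.norm(a-b),np.linalg.norm((m-t)[:2]),np.degrees(np.arctan2(*(m-t)[1::-1])),t+(m-t)*95/165)
print('dish',ray(c,(303.4,217.3),.006))
w=read_camera('wrist');o=get_obs()
from scipy.spatial.transform import Rotation as R
Rt=R.from_euler('xyz',o['tool_rot'],degrees=True).as_matrix()
Rc=w['view'][:3,:3];print('cam in tool',(Rt.T@(-Rc.T@w['view'][:3,3]-o['tool_pos'])).round(3),(Rt.T@Rc.T).round(2).tolist(),w['intrinsics'][0])
# shifts in tool axes
for p in ([.5,.3,.25],[.5,-.2,.2]): print(Rt.T@(np.array(p)-o['tool_pos']))
E
```

```text
[ 0.41643895 -0.17294795  0.0495    ] [ 0.57792344 -0.20798345  0.0115    ] [ 0.56177002 -0.25019352  0.0115    ] 0.045195378929823574 0.16335760649919856 -20.100413536414344 [ 0.50476464 -0.20527129  0.02762121]
dish [0.53667389 0.0483763  0.006     ]
cam in tool [ 0.07  -0.    -0.162] [[-0.0, 0.97, 0.26], [1.0, 0.0, 0.0], [-0.0, 0.26, -0.97]] [323.53153739   0.         317.52773522]
[-0.36823472 -0.1979213  -0.02741423]
[-0.53817928 -0.66815751  0.02255332]
```

>>> {"name": "play_rows", "arguments": {"steps": [[[-0.041,-0.022,-0.003,0,0,0,0.087],[-0.041,-0.022,-0.003,0,0,0,0.087],[-0.041,-0.022,-0.003,0,0,0,0.087],[-0.041,-0.022,-0.003,0,0,0,0.087],[-0.041,-0.022,-0.003,0,0,0,0.087],[-0.041,-0.022,-0.003,0,0,0,0.087],[-0.041,-0.022,-0.003,0,0,0,0.087],[-0.041,-0.022,-0.003,0,0,0,0.087],[-0.041,-0.022,-0.003,0,0,0,0.087]]]}}

```text
time_s: 1.8
tool_pos: [0.5017, 0.2982, 0.2501]
tool_rot: [180.0, 0.0, 160.1]
force: [1.2, 1.0, -0.3]
grip_width: 0.0872
grasp_force: 0.0
```

>>> {"name": "play_rows", "arguments": {"steps": [[[-0.0148,-0.0394,0.0092,0,0,0,0.087],[-0.0148,-0.0394,0.0092,0,0,0,0.087],[-0.0148,-0.0394,0.0092,0,0,0,0.087],[-0.0148,-0.0394,0.0092,0,0,0,0.087],[-0.0148,-0.0394,0.0092,0,0,0,0.087],[-0.0148,-0.0394,0.0092,0,0,0,0.087],[-0.0148,-0.0394,0.0092,0,0,0,0.087],[-0.0148,-0.0394,0.0092,0,0,0,0.087],[-0.0148,-0.0394,0.0092,0,0,0,0.087],[-0.0148,-0.0394,0.0092,0,0,0,0.087],[-0.0148,-0.0394,0.0092,0,0,0,0.087],[-0.0148,-0.0394,0.0092,0,0,0,0.087]]]}}

```text
time_s: 3.0
tool_pos: [0.5071, -0.2069, 0.1392]
tool_rot: [180.0, 0.1, 160.2]
force: [0.8, 0.7, -0.2]
grip_width: 0.087
grasp_force: 0.0
```

>>> {"name": "play_rows", "arguments": {"steps": [[[0,0,0,0,0,0,0.087],[0,0,0,0,0,0,0.087]]]}}

```text
time_s: 3.2
tool_pos: [0.5066, -0.2062, 0.139]
tool_rot: [-180.0, -0.0, 160.0]
force: [1.1, 0.7, 0.6]
grip_width: 0.087
grasp_force: 0.0
```

```bash
python3 - <<'E'
from h import *
w=read_camera('wrist');save(w,'w1.png');o=get_obs();print(o['tool_pos'],o['tool_rot'],o['qpos'],o['force'])
for t,z in(('plate_a',.0495),('plate_b',.0495),('calipers',.0495),('rest',.006),('point_a',.0115),('scale',.0495)):
    for s in silhouettes('wrist',t)[:3]:
      m=np.argwhere(s['pixels']).mean(0)[::-1]
      print(t,round(s['p'],2),s['extent'],m.round(1),ray(w,m,z).round(4))
E
```

```text
[ 0.50719879 -0.20464247  0.1391583 ] [ 1.79956355e+02 -1.31459258e-02  1.60132901e+02] [-12.23654504  10.08597838  34.87950152 105.16315547  -6.30794907
  66.67657249  94.86586571] [0.31326342 1.21699804 0.57379946]
plate_a 0.65 [291.3, 94.6, 317.5, 258.5] [302.3 178.3] [ 0.4807 -0.2097  0.0495]
plate_a 0.42 [54.1, 212.3, 102.7, 232.0] [ 80.5 224.9] [ 0.4544 -0.3941  0.0495]
plate_b 0.65 [291.3, 94.6, 317.5, 258.5] [302.3 178.3] [ 0.4807 -0.2097  0.0495]
plate_b 0.42 [54.1, 212.3, 102.7, 232.0] [ 80.5 224.9] [ 0.4544 -0.3941  0.0495]
calipers 0.77 [296.9, 69.4, 345.7, 256.1] [317.2 179. ] [ 0.4853 -0.1988  0.0495]
calipers 0.26 [517.5, 47.7, 638.9, 213.3] [565.2 129.3] [ 0.514  -0.0089  0.0495]
calipers 0.2 [291.9, 94.0, 315.4, 259.8] [301.8 183.4] [ 0.4844 -0.2115  0.0495]
rest 0.73 [273.9, 127.7, 366.7, 260.1] [320.8 187.5] [ 0.5017 -0.2013  0.006 ]
point_a 0.64 [294.8, 65.2, 344.9, 258.3] [317.9 178.4] [ 0.4918 -0.2006  0.0115]
point_a 0.58 [291.1, 90.4, 318.0, 259.6] [302.4 178.5] [ 0.487  -0.2138  0.0115]
point_a 0.41 [271.3, 128.3, 362.3, 260.9] [320.5 187.7] [ 0.5006 -0.2013  0.0115]
scale 0.58 [291.2, 69.5, 341.7, 255.1] [318.1 178.3] [ 0.485  -0.198   0.0495]
scale 0.39 [289.7, 90.3, 314.6, 258.4] [302.1 181.4] [ 0.4829 -0.2107  0.0495]
```

View pics/w1.png

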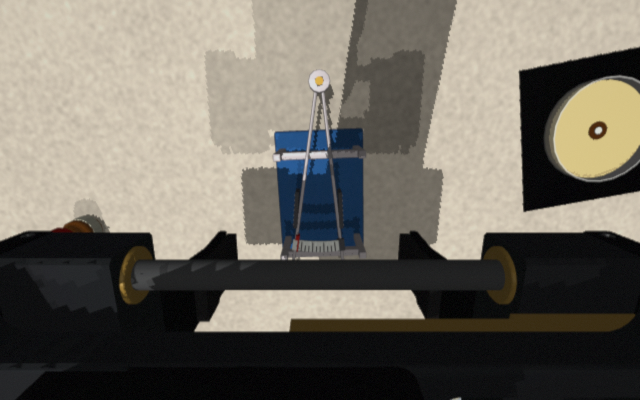

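The wrist view shows the calipers along the image's vertical: tail disc at (319,80), scale arc around (319,246), legs symmetric about x≈319. The dish is at (597,130) and has a small zone.

```bash
python3 - <<'E'
from h import *
from scipy.spatial.transform import Rotation as R
w=read_camera('wrist')
cv2.imwrite('pics/w1c.png',np.hstack([cv2.resize(np.clip(w['frame'][60:265,260:380,::-1]*1.6,0,255).astype('uint8'),None,fx=2.9,fy=2.9,interpolation=3),cv2.resize(w['frame'][100:160,565:635,::-1],(400,343),interpolation=3)[:594].__class__(0) if 0 else cv2.copyMakeBorder(cv2.resize(w['frame'][100:160,565:635,::-1],(400,343),interpolation=3),0,594-343 if 0 else int(205*2.9+.5)-343,0,0,cv2.BORDER_CONSTANT)[:int(205*2.9)]]) if 0 else cv2.resize(np.clip(w['frame'][60:265,260:380,::-1]*1.6,0,255).astype('uint8'),None,fx=2.9,fy=2.9,interpolation=3))
t=ray(w,(319,80.5),.0495);s=ray(w,(319.,246),.0495)
d=s-t;L=np.linalg.norm(d);print(t,s,L,np.degrees(np.arctan2(d[1],d[0])),t+d/L*.095)
c=ray(w,(597.5,130),.007);print('dish',c)
f=w['frame'].astype(int); m=((f[:,:,0]-f[:,:,2])<200)&(f.sum(2)<380)
m=m[110:150,578:618].astype('uint8');n,l,st,ce=cv2.connectedComponentsWithStats(m);print(st,ce+[578,110])
for D in(16,22,28):print(D,np.ptp(proj(w,[c+[D/2000*np.cos(a),D/2000*np.sin(a),0] for a in np.arange(0,6.3,.1)]),axis=0))
E
```

```text
[ 0.41780089 -0.17078818  0.0495    ] [ 0.54026405 -0.21479144  0.0495    ] 0.1301288369483229 -19.76429516231841 [ 0.5072046  -0.20291257  0.0495    ]
dish [0.53688216 0.04986343 0.007     ]
[[   0    0   40   40 1375]
 [   7   12   19   19  225]] [[598.11854545 129.232     ]
 [593.72       131.13777778]]
16 [18.40284693 18.40644331]
22 [25.30526985 25.31005189]
28 [32.20854302 32.21477045]
```

View pics/w1c.png

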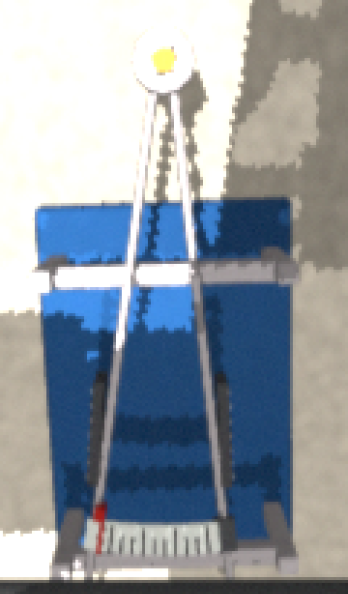

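The plates sit symmetric about the midline at wrist pixel rows ~190–226. I'll pin down the midline from the yellow tail dot and the dark plates.

```bash
python3 - <<'E'
from h import *
w=read_camera('wrist');f=w['frame'].astype(int)
r=f[65:95,300:335];m=(r[...,0]-r[...,2])>80;y=np.argwhere(m).mean(0)[::-1]+[300,65];print('tail',y,m.sum())
f2=f[195:222,280:350]; # dark non-blue grey plates
for row in range(192,226,4):
  q=f[row,285:350]; blue=q[:,2]-q[:,0]; idx=np.where(blue<25)[0]+285; print(row,idx.tolist())
t=ray(w,y,.0495)
for uv in((299,240),(340,240)):pass
for u,v in((294,208),(337.5,208)):print(ray(w,(u,v),.0495))
s=silhouettes('wrist','rest')[0];print(t,s['extent'])
E
```

```text
tail [316.375       80.14285714] 56
192 [292, 293, 294, 295, 296, 297, 298, 299, 300, 330, 331, 332, 333, 334, 335, 336, 337, 338]
196 [292, 293, 294, 295, 296, 297, 298, 299, 300, 331, 332, 333, 334, 335, 336, 337, 338, 339]
200 [292, 293, 294, 295, 296, 297, 298, 299, 331, 332, 333, 334, 335, 336, 337, 338, 339]
204 [291, 292, 293, 294, 295, 296, 297, 298, 299, 331, 332, 333, 334, 335, 336, 337, 338, 339]
208 [291, 292, 293, 294, 295, 296, 297, 298, 299, 332, 333, 334, 335, 336, 337, 338, 339]
212 [291, 292, 293, 294, 295, 296, 297, 298, 332, 333, 334, 335, 336, 337, 338, 339]
216 [291, 292, 293, 294, 295, 296, 297, 333, 334, 335, 336, 337, 338, 339]
220 [291, 292, 293, 294, 295, 296, 297, 333, 334, 335, 336, 337, 338, 339, 340]
224 [290, 291, 292, 293, 294, 295, 296, 297, 333, 334, 335, 336, 337, 338, 339, 340]
[ 0.50220832 -0.22291597  0.0495    ]
[ 0.51417098 -0.18980566  0.0495    ]
[ 0.41683222 -0.17273856  0.0495    ] [268.1, 124.9, 363.0, 257.3]
```

>>> {"name": "play_rows", "arguments": {"steps": [[[0,0,0.03,0,0,0,0.087],[0,0,0.03,0,0,0,0.06],[0,0,0.03,0,0,0,0.06],[0,0,0.015,0,0,0,0.06],[0,0,0.003,0,0,0,0.06],[0,0,0,0,0,0,0.06],[0,0,0,0,0,0,0.06]]], "force": 20}}

```text
time_s: 4.4
tool_pos: [0.5082, -0.2058, 0.0326]
tool_rot: [180.0, 0.1, 160.1]
force: [-0.9, 0.3, -0.5]
grip_width: 0.0605
grasp_force: 0.0
```

>>> {"name": "play_rows", "arguments": {"steps": [[[0,0,0,0,0,0,0.048],[0,0,0,0,0,0,0.042],[0,0,0,0,0,0,0.038],[0,0,0,0,0,0,0.035],[0,0,0,0,0,0,0.032],[0,0,0,0,0,0,0.029],[0,0,0,0,0,0,0.027],[0,0,0,0,0,0,0.026],[0,0,0,0,0,0,0.026],[0,0,0,0,0,0,0.026],[0,0,0,0,0,0,0.026],[0,0,0,0,0,0,0.026]]], "force": 20}}

```text
time_s: 5.6
tool_pos: [0.5074, -0.2054, 0.0314]
tool_rot: [180.0, 0.0, 160.1]
force: [0.7, -0.3, 5.6]
grip_width: 0.0261
grasp_force: 7.1
```

>>> {"name": "play_rows", "arguments": {"steps": [[[0,0,-0.005,0,0,0,0.026],[0,0,-0.015,0,0,0,0.026],[0,0,-0.015,0,0,0,0.026],[0,0,-0.015,0,0,0,0.026],[0,0,0,0,0,0,0.026],[0,0,0,0,0,0,0.026]]]}}

```text
time_s: 6.2
tool_pos: [0.5075, -0.2052, 0.0819]
tool_rot: [180.0, 0.1, 160.1]
force: [0.8, -0.3, 0.2]
grip_width: 0.0263
grasp_force: 5.5
```

```bash
python3 - <<'E'
from h import *
w=read_camera('wrist');s=read_camera('side');o=get_obs();print(o['tool_pos'],o['tool_rot'],o['force'],o['grip_width'],o['grasp_force'])
a=cv2.resize(np.clip(w['frame'][0:300,210:430,::-1]*1.4,0,255).astype('uint8'),None,fx=2,fy=2,interpolation=3)
b=cv2.resize(s['frame'][230:310,270:360,::-1],(360,320),interpolation=3)
o=np.zeros((600,800,3),'uint8');o[:,:440]=a;o[:320,440:]=b;cv2.imwrite('pics/l.png',o)
E
```

```text
[ 0.50664199 -0.20502644  0.08075955] [ 1.79991085e+02 -4.45794306e-02  1.60141940e+02] [ 0.01201151 -0.37415968 -0.75809053] 0.025867674165064754 5.4613751149736345
```

View pics/l.png

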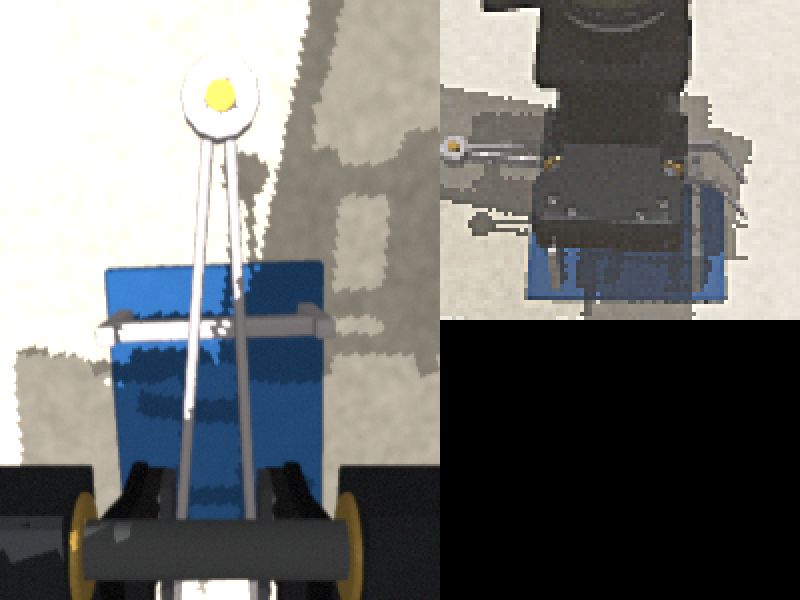

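The calipers are lifted, level and held at 5.5 N. The tail dot is at about (320,48) in the wrist image. Next I carry them over to the dish.

>>> {"name": "play_rows", "arguments": {"steps": [[[0.006,0.012,0,0,0,0,0.026],[0.013,0.025,0,0,0,0,0.026],[0.013,0.025,0,0,0,0,0.026],[0.013,0.025,0,0,0,0,0.026],[0.013,0.025,0,0,0,0,0.025],[0.013,0.025,0,0,0,0,0.025],[0.013,0.025,0,0,0,0,0.024],[0.013,0.025,0,0,0,0,0.024],[0.013,0.025,0.005,0,0,0,0.023],[0.013,0.025,0.01,0,0,0,0.023],[0.006,0.012,0.01,0,0,0,0.0222]]]}}

```text
time_s: 7.4
tool_pos: [0.4694, 0.0753, 0.0552]
tool_rot: [180.0, -0.1, 160.3]
force: [-0.4, 0.6, -0.6]
grip_width: 0.0224
grasp_force: 7.6
```

>>> {"name": "play_rows", "arguments": {"steps": [[[0,0,0,0,0,0,0.0222],[0,0,0,0,0,0,0.0222],[0,0,0,0,0,0,0.0222],[0,0,0,0,0,0,0.0222]]]}}

```text
time_s: 7.8
tool_pos: [0.471, 0.0713, 0.0566]
tool_rot: [180.0, 0.0, 160.0]
force: [0.5, 0.2, -0.5]
grip_width: 0.0226
grasp_force: 7.8
```

```bash
python3 - <<'E'
from h import *
from scipy.spatial.transform import Rotation as R
C={n:read_camera(n) for n in('wrist','side','top')};o=get_obs();print(o['tool_pos'],o['tool_rot'],o['force'],o['grip_width'],o['grasp_force'])
w,s,t=C['wrist'],C['side'],C['top']
f=w['frame'].astype(int);r=f[20:100,290:350];m=(r[...,0]-r[...,2])>90;y=np.argwhere(m).mean(0)[::-1]+[290,20]
T=R.from_euler('xyz',o['tool_rot'],degrees=True).as_matrix();p=ray(w,y,o['tool_pos'][2]+.019)
print('tail',y,m.sum(),'in tool',T.T@(p-o['tool_pos']))
for l in(-.0105,-.008,.008,.0105):
  q=o['tool_pos']+T@[-.07,l,.019] ; print('pt pred',q, proj(s,q),proj(t,q))
q=o['tool_pos']+T@[-.07,0,.019];
ce=[.537,.0495,.007];print('dish',proj(s,ce),proj(t,ce))
us=proj(s,ce)[0].astype(int);ut=proj(t,ce)[0].astype(int)
def cr(c,u,h,wd,k):return cv2.resize(c['frame'][u[1]-h:u[1]+h,u[0]-wd:u[0]+wd,::-1],None,fx=k,fy=k,interpolation=3)
print('crop origins',us-[40,45],ut-[25,45])
cv2.imwrite('pics/d.png',np.hstack([cr(s,us,45,40,6),cr(t,ut,45,25,6)]))
E
```

```text
[0.47068904 0.07201505 0.05646726] [1.79979051e+02 3.20934950e-02 1.60060027e+02] [ 0.30907082 -0.29390216 -1.09916501] 0.0221234550697488 7.768815199378878
tail [nan nan] 0 in tool [nan nan nan]
pt pred [0.53292407 0.03827494 0.03750263] [[299.95602032 206.8189922 ]] [[306.28894752 218.32539608]]
pt pred [0.53377665 0.04062506 0.03750355] [[300.03345054 206.12969592]] [[305.50323272 218.05495122]]
pt pred [0.53923322 0.05566587 0.0375094 ] [[300.52401106 201.76264718]] [[300.4755855  216.32442335]]
pt pred [0.54008581 0.058016   0.03751031] [[300.59988991 201.08716141]] [[299.69016051 216.05407825]]
dish [[300.82960743 210.56609619]] [[303.01949869 217.19540426]]
crop origins [260 165] [278 172]<stdin>:5: RuntimeWarning: Mean of empty slice.
  ret = um.true_divide(
```

View pics/d.png

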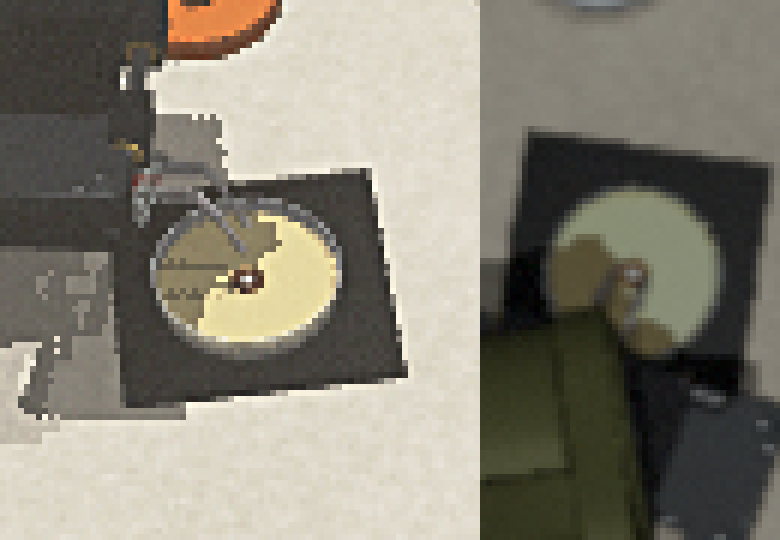

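In the side crop the front point is at about (300.5,206.7), as predicted. The zone centre is at about (301.2,211.8), roughly 1 px off my dish estimate. I'll refine the dish centre from the saved, unobstructed pictures.

```bash
python3 - <<'E'
from h import *
w=None
for n,png,u in(('top','a.png',(303,217)),('side','b.png',(301,211))):
  c=read_camera(n) ; f=cv2.imread('pics/'+png)[:,:,::-1].astype(int)
  x0,y0=u[0]-30,u[1]-30; r=f[y0:y0+60,x0:x0+60]
  br=((r[...,0]-r[...,2])>0)&(r.sum(2)>0)
  # agar: yellowish bright
  sat=r[...,0]-r[...,2]; ag=(sat>25).astype('uint8'); ag=cv2.morphologyEx(ag,cv2.MORPH_CLOSE,np.ones((9,9)))
  k,l,st,ce=cv2.connectedComponentsWithStats(ag); i=l[30,30]; 
  m=ce[i]+[x0,y0]; print(n,'agar',m,st[i],ray(c,m,.0065))
  # zone: dark pixels weighted near centre
  g=r.sum(2); sub=g[22:39,22:39].astype(float); bg=np.median(g[l==i]); wgt=np.clip(bg-sub-60,0,None); yy,xx=np.mgrid[22:39,22:39]
  z=np.array([(wgt*xx).sum(),(wgt*yy).sum()])/wgt.sum()+[x0,y0]; print('zone',z,ray(c,z,.0068))
E
```

```text
top agar [303. 217.] [28 28  5  5 21] [0.53761285 0.04957534 0.0065    ]
zone [nan nan] [nan nan nan]
side agar [299.86656783 208.6716086 ] [   0    0   60   60 2698] [0.53629806 0.05750443 0.0065    ]
zone [300.7621298  211.10223693] [0.53633708 0.04781212 0.0068    ]<stdin>:13: RuntimeWarning: invalid value encountered in divide
```

>>> {"name": "play_rows", "arguments": {"steps": [[[0,0.001,0.006,0,0,0,0.0222],[0,0,0.006,0,0,0,0.0222],[0,0,0.006,0,0,0,0.0222],[0,0,0.004,0,0,0,0.0222],[0,0,0.002,0,0,0,0.0222],[0,0,0.001,0,0,0,0.0222],[0,0,0,0,0,0,0.0222],[0,0,0,0,0,0,0.0222],[0,0,0,0,0,0,0.0222]]]}}

```text
time_s: 8.95
tool_pos: [0.4709, 0.0737, 0.0314]
tool_rot: [180.0, 0.0, 160.1]
force: [0.3, 0.5, -0.8]
grip_width: 0.0225
grasp_force: 7.8
```

```bash
python3 - <<'E'
from h import *
from scipy.spatial.transform import Rotation as R
C={n:read_camera(n) for n in('wrist','side')}
obs=[]
o=get_obs();print(o['tool_pos'],o['tool_rot'],o['force'],o['grip_width'],o['grasp_force'])
w,s=C['wrist'],C['side']
T=R.from_euler('xyz',o['tool_rot'],degrees=True).as_matrix()
for l in(-.008,0,.008):
  q=o['tool_pos']+T@[-.07,l,.019]; q[2]=o['tool_pos'][2]-.019; print(q,proj(s,q)*1)
q=o['tool_pos']+T@[.095,0,-.019];print('tail pred',q,proj(w,q))
a=cv2.resize(s['frame'][185:225,270:330,::-1],None,fx=8,fy=8,interpolation=3)
b=cv2.resize(np.clip(w['frame'][0:270,240:400,::-1]*1.3,0,255).astype('uint8'),(320,540),interpolation=3)
p=np.zeros((540,800,3),'uint8');p[:320,:480]=a;p[:,480:]=b;cv2.imwrite('pics/e.png',p)
E
```

```text
[0.47084487 0.07369982 0.03135899] [1.79978868e+02 1.88046128e-02 1.60130771e+02] [ 0.3849352  -0.23871973 -0.14587138] 0.02234145891922115 7.769581452012062
[0.53396707 0.04238931 0.01235899] [[300.35965721 211.44884898]]
[0.53668607 0.04991307 0.01235899] [[300.59700477 209.27051563]]
[0.53940506 0.05743684 0.01235899] [[300.83231792 207.11085364]]
tail pred [0.3814919  0.10598342 0.05032781] [[317.58673767  53.76045814]]
```

View pics/e.png

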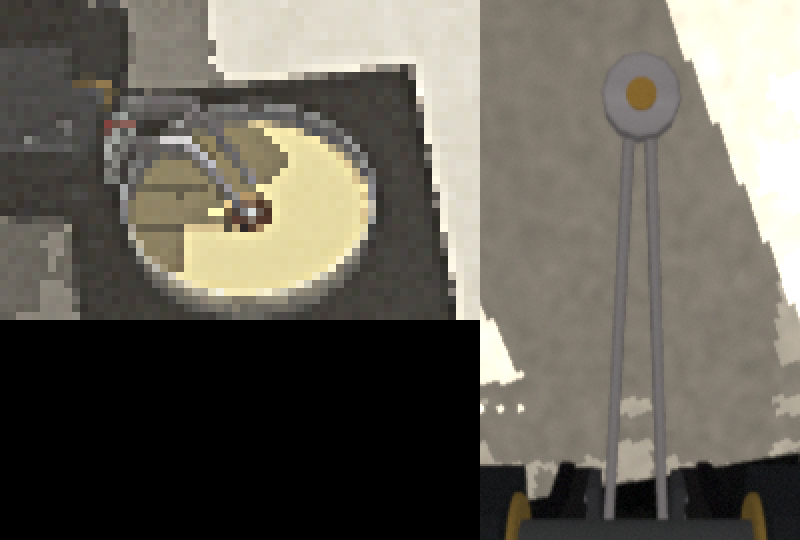

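The tail is at (320.5,46.5) in the wrist image against a predicted (317.6,53.8), so the calipers may sit slightly turned or shifted in the grip. I'll check the points against the zone more closely.

```bash
python3 - <<'E'
from h import *
from scipy.spatial.transform import Rotation as R
s=read_camera('side');t=read_camera('top');w=read_camera('wrist')
o=get_obs();P=o['tool_pos'];T=R.from_euler('xyz',o['tool_rot'],degrees=True).as_matrix()
a=cv2.resize(s['frame'][197:219,286:314,::-1],None,fx=20,fy=20,interpolation=0)
b=cv2.resize(np.clip(t['frame'][204:231,292:315,::-1]*1.8,0,255).astype('uint8'),None,fx=10,fy=10,interpolation=0)
p=np.zeros((440,800,3),'uint8');p[:,:560]=a;p[:270,570:]=b
cv2.imwrite('pics/g.png',p)
for l in(-.008,.008):
  q=P+T@[-.07,l,.019]; print('tip',q.round(4),((proj(s,q)+.5-[286,197])*20).round(),((proj(t,q)+.5-[292,204])*10+[570,0]).round())
for c in([.537,.049,.007],[.5376,.0496,.007],[.5363,.0478,.007]):
  print('zone',((proj(s,c)+.5-[286,197])*20).round(),((proj(t,c)+.5-[292,204])*10+[570,0]).round())
f=w['frame'].astype(int);r=f[20:75,290:350];m=(r[...,0]-r[...,2])>60;y=np.argwhere(m).mean(0)[::-1]+[290,20]
print('tail',y,m.sum(),(T.T@(ray(w,y,P[2]+.02)-P)).round(4))
for h in(-.01,0,.01):print(h,(T.T@(ray(w,y,P[2]+.02+h)-P)).round(4))
E
```

```text
tip [0.5339 0.0424 0.0123] [[297. 300.]] [[708. 146.]]
tip [0.5393 0.0574 0.0123] [[306. 213.]] [[659. 130.]]
zone [[308. 284.]] [[687. 137.]]
zone [[310. 280.]] [[685. 135.]]
zone [[305. 291.]] [[691. 139.]]
tail [320.12820513  46.27564103] 156 [ 0.0976  0.001  -0.02  ]
-0.01 [ 0.0995  0.0011 -0.01  ]
0 [ 0.0976  0.001  -0.02  ]
0.01 [ 0.0957  0.0009 -0.03  ]
```

View pics/g.png

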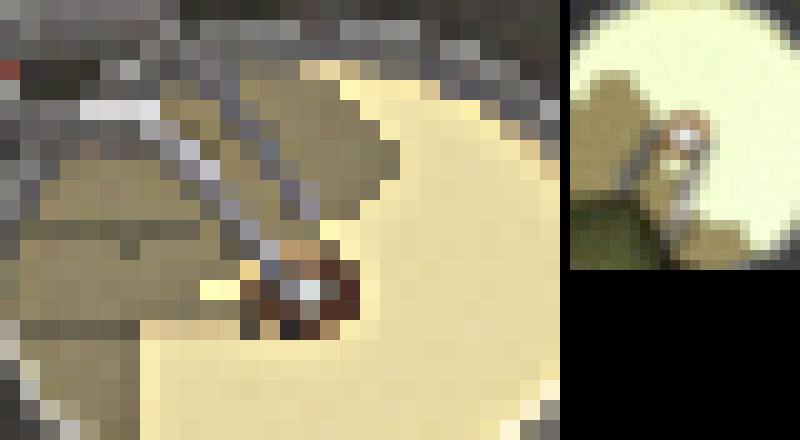

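The points project over the left and right edges of the zone, about 1 mm short in the forward direction. Before the final nudge I'll check the real gap: the angle between the legs in wrist pictures, free versus now.

```bash
cat > ang.py <<'E'
from h import *
from scipy.spatial.transform import Rotation as R
w=read_camera('wrist');o=get_obs();P=o['tool_pos'];T=R.from_euler('xyz',o['tool_rot'],degrees=True).as_matrix()
def ang(img,h,rows,name):   # h: plane height above TCP; horizontal plane
    g=cv2.GaussianBlur(img,(0,0),.6).astype(float); A=[]
    L=[];Rr=[]
    for r in rows(0):
        out=[]
        for side in(0,1):
            x=rows(r,side); seg=np.arange(int(x)-5,int(x)+7); v=g[r,seg]
            bg=np.median(np.r_[v[:2],v[-2:]],axis=0); d=np.abs(v-bg).sum(1); d=np.clip(d-.35*d.max(),0,None)
            out.append((seg*d).sum()/d.sum())
        A.append([r]+out)
    A=np.array(A); an=[]
    for k in(1,2):
        Q=np.array([(T.T@(ray(w,(a[k],a[0]),P[2]+h)-P))[:2] for a in A])
        for _ in range(4):
            c=np.polyfit(Q[:,0],Q[:,1],1);res=np.abs(Q[:,1]-np.polyval(c,Q[:,0]));keep=res<max(2.5*np.median(res),1e-4)
            Q=Q[keep]
        an.append(np.degrees(np.arctan(c[0])));print(name,k,len(Q),'rms mm',1e3*np.std(Q[:,1]-np.polyval(c,Q[:,0])),'slope',an[-1],'at plates mm',1e3*np.polyval(c,0))
    return abs(an[0]-an[1])
def now(r,side=None):
    if side is None:return range(90,230)
    f=(r-80)/175; return (314+f*(304-314)) if side==0 else (326+f*(331-326))
def free(r,side=None):
    if side is None:return range(105,185)
    f=(r-95)/140; return 312.5+f*(294.5-312.5) if side==0 else 320.5+f*(336-320.5)
a1=ang(w['frame'],.019,now,'now')
import os
if os.path.exists('pics/w1.png'):
    a0=ang(cv2.imread('pics/w1.png')[:,:,::-1],.0495-.139,free,'free')
print(a1,a0,'gap from change',330*np.sin(.1337-np.radians(a0-a1)/2),'gap from angle',330*np.sin(np.radians(a1)/2),o['grip_width'],o['grasp_force'])
E
python3 ang.py
```

```text
now 1 99 rms mm 0.08125924247370656 slope 3.4464183394724297 at plates mm -6.850454424140137
now 2 119 rms mm 0.11914079770111628 slope -2.292149596428124 at plates mm 6.254844707738073
free 1 69 rms mm 0.29511924254875394 slope 8.854423111652727 at plates mm -14.792248849469559
free 2 79 rms mm 0.7365865787865901 slope -8.098764359381708 at plates mm 14.471680994475774
5.738567935900553 16.953187471034433 gap from change 11.822683604538177 gap from angle 16.51898275075014 0.022436206063083497 7.769621908664703
```

Leg angle gives a gap of about 16.5 mm and leg spacing about 15.8 mm, so the gap is 16 mm as wanted. Final small forward nudge.

>>> {"name": "play_rows", "arguments": {"steps": [[[-0.0012,-0.0002,0,0,0,0,0.0222],[0,0,0,0,0,0,0.0222],[0,0,0,0,0,0,0.0222],[0,0,0,0,0,0,0.0222],[0,0,0,0,0,0,0.0222],[0,0,0,0,0,0,0.0222]]]}}

```text
time_s: 9.85
tool_pos: [0.4718, 0.0731, 0.0312]
tool_rot: [180.0, 0.0, 160.1]
force: [-0.1, 1.2, -0.7]
grip_width: 0.0223
grasp_force: 7.8
```

```bash
python3 - <<'E'
from h import *
s=read_camera('side');t=read_camera('top')
a=cv2.resize(s['frame'][197:219,286:314,::-1],None,fx=20,fy=20,interpolation=3)
b=cv2.resize(np.clip(t['frame'][204:231,292:315,::-1]*1.8,0,255).astype('uint8'),None,fx=10,fy=10,interpolation=3)
p=np.zeros((440,800,3),'uint8');p[:,:560]=a;p[:270,570:]=b
cv2.imwrite('pics/k.png',p);o=get_obs();print(o['tool_pos'],o['force'],o['grip_width'],o['grasp_force'])
E
```

```text
[0.47177457 0.07307014 0.03119151] [-0.40618244  0.22890075 -0.71778936] 0.022180867513854976 7.769514620304108
```

View pics/k.png

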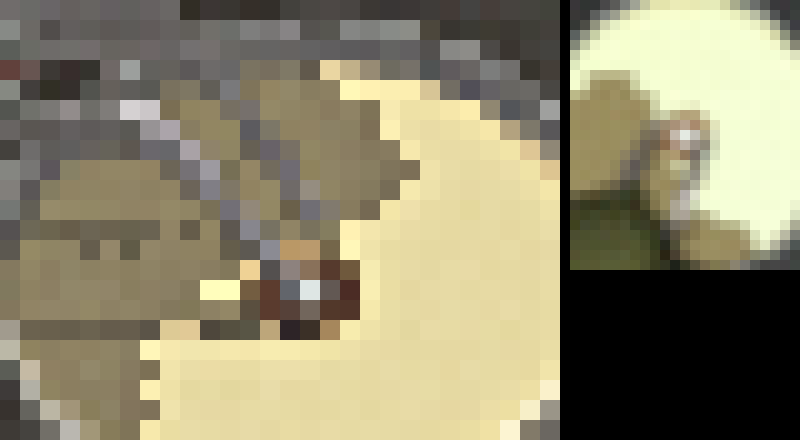

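The near point ends over the zone's near edge and the far point over its far edge, both within about 1 mm. The grip is steady at 22.2 mm and there is no contact force.

```bash
python3 -c "
from cell import sign_off
print(sign_off())"
```

```text
the job is handed in; nothing more can be done
None
```

I handed the job in with the calipers held steady at about a 16 mm gap, matching the small dish's zone. By camera estimate the points are within about 1 mm of opposite zone edges and about 5 mm above the agar. The force sensor showed no sign of contact at the end, and only the calipers were moved.

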